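# Slide the test plate under the reader's bridge and start it

### The job

Push the lilac test plate with your fingertips along the table and under the low bridge of the reader until it is fully home, flush against the blue stop wall at the back of the lane; slide it steadily, without tipping it, and never pick it up. Only then press the green button on top of the bridge all the way down and let it come up again. Leave the other things on the bench where they are.

Things in the scene. Friction and masses are not known exactly. Their poses are not given: they have to be found in the camera images.
- plate: The test plate: a flat lilac microplate with a white top and 24 round wells, 86 mm wide (its x), 128 mm long (its y), 14 mm thick, about 0.12 kg, lying loose on the table. Origin: centre of its underside; z up. It may go in with either short end first.
- reader: The reader, fixed: a low grey bridge 156 mm wide over a lane along its own +y (x across, z up); the lane's floor is the table. Origin: on the table, where the plate's origin is when fully home. Bridge: y = -24 to +46 mm, underside 18 mm, flat top 58 mm above the table. At home the plate's long side lies along y and its near end (y = -64 mm) sticks out 40 mm before the bridge.
- mouth (a point): Centre of the lane's mouth, on the table under the bridge's front edge (reader y = -24 mm). Lane 96 mm wide between side walls 18 mm tall, from reader y = -24 to +81 mm; two blue guide flaps, 16 mm tall, flare outwards from the mouth to y = -51 mm.
- stop (a point): Middle of the blue stop wall's face, on the table at the lane's far end (reader x = 0, y = +64 mm). The wall is 30 mm tall and 156 mm wide.
- start_top (a point): Centre of the top of the green start button (28 mm across) on top of the bridge, at reader x = +42 mm, y = +11 mm; it is pressed straight down and moves with the button.
- start (a joint): Travel of the start button in m: 0 is up, 0.006 fully pressed. Its spring brings it back up; fully down takes about 5 N.
- tube_stand: A white round foot 52 mm across with one upright black-capped sample tube, 115 mm tall in all, loose; not part of the job. Origin: centre of its underside.
- jar: A specimen jar with an orange lid, 50 mm across, 62 mm tall, loose; not part of the job. Origin: centre of its underside.
- tape: A white roll of tape lying flat, 64 mm across, 24 mm tall, loose; not part of the job. Origin: centre of its underside.
- vial: A small reagent bottle with a blue cap, 40 mm across, 85 mm tall, loose; not part of the job. Origin: centre of its underside.
Mind the look-alikes: they are no part of the job. There is more than one size of the plate; the job needs the largest.

How it is judged:
By the outcome, as a careful person would: the job done as asked, in the order asked, and still so for the second after the job is handed in, with the robot touching nothing.
It also fails if it takes over 58 s, if anything falls off the work surface, if the arm or the gripper's body presses on something with over 40 N, if the wrist force passes 120 N, or if a joint passes its speed limit or range.

### The arm

A 6-joint arm with a two-finger parallel gripper is mounted at the origin on the work surface. World frame = base frame: x ahead of the robot, y to its left, z up, the work surface at z = 0. Lengths are in mm, angles in degrees, forces in N, time in s.
With the tool pointing down it reaches from about 300 to 850 mm from the base axis. Payload 4.2 kg.
Tool frame: the origin (TCP) lies midway between the tips of the shut fingers; the grasp point (between the pads) lies 19 mm behind it; x points along the fingers, z is the direction in which the jaws open and shut, and the axes are right-handed (so a half turn about x gives the same grasp; the last joint's range is limited). The gripper opens to 91 mm and grips with 3 to 60 N. Pads are 32 mm wide; open, the fingers measure 118 mm over their backs; the gripper's body (76 mm by 178 mm) begins 60 mm behind the grasp point.
Start: joints at [-66.578, 18.312, 89.639, -0, 72.044, -1.146], TCP at [239.078, -522.958, 213.976] pointing down, gripper open.
Joint ranges: [-177.97, 177.97], [-48.28, 115.42], [12.27, 149.76], [-77.06, 257.06], [2.81, 150.46], [-146.56, 146.56]. Speed limits (degrees/s): [147.25, 147.25, 180, 180, 180, 180].

### API

Orientations are given as [roll, pitch, yaw] about the fixed x, y, z axes, in that order (R = Rz(yaw) Ry(pitch) Rx(roll)).
In Python, from workcell import env gives the robot as it stands.
- The arm moves only by the tool send_rows, never from a script. Its argument "commands" is a list that holds one entry, the list of rows, each a list of 6 numbers: the shift along the tool's x, y, z normalised to -1 to 1, where 1 is 0.1 m, then the turn, a rotation vector about the tool's x, y, z normalised to -1 to 1, where 1 is 2 pi rad. In form: [[[x, y, z, wx, wy, wz], ...]]. A call has 1 to 20 rows; each row is the pose to reach, as a shift and turn from the pose commanded when the call began, along the tool's axes at that moment, turning the shorter way round; what a row does not reach only later rows make up. A row lasts 1/8 s, in which the tool goes at most 62.5 mm and 10.7 degrees, less where a joint would pass 70% of its speed; a pose out of reach is approached as far as the arm can. A call with a number of a shift or a turn outside -1 to 1 is refused whole. A call with a gripper value outside its range is refused whole. "jaw" is the closure, from -1 (fully open) to 1 (shut), so that 0 is half open, set as the call begins (left out, the last holds). The fingers move at their own pace and stop on an object; "force" is the grip in N (left out, the last holds). Time passes only in rows, so rows that repeat a pose let the fingers close. It gives the time, the measured TCP pose, the force and the opening at its end, in the units of the state.
- env.state(): the state, without advancing time (a new reading comes with each control period).
- env.grab_frame(name): name is "scene" or "top" or "wrist"; returns (picture, depth): 480x640x3 uint8, red, green, blue; 480x640 float32, mm along the optical axis (not along the pixel's ray), 0 where there is no reading.
- env.get_calibration(name): a dict with "mtx" (3x3 intrinsics, pixels), "camera_from_world" (4x4, takes a point from world to camera coordinates). Camera axes: x right, y up, looking along -z (the intrinsics and any distortion apply to the point x, -y, -z); pixel columns grow to the right and rows downward; lengths in mm; the calibration is good to about 2 mm. A picture is of the moment at which its call begins: read the wrist's pose just before it. get_calibration takes no time and is no camera call; for the wrist camera it gives the pose at the moment of the call.
- env.job_done(): hands the job in, once; it reports no verdict.
The state is a dict: "time_s": time; "qpos": joint angles; "qvel": joint speeds; "effort": joint torques, N m; "ee_pos": TCP position; "ee_rot": TCP orientation; "force": force on the tool from outside, world axes, zero at the start; "torque": the same for the moment, N m; "gripper_width": finger opening in mm.
Only numpy, scipy, OpenCV 4.12 (cv2) and the standard library are available. Lean on these libraries where they do the work, as an engineer would, in place of code of your own. Each camera call takes 0.05 s, during which the arm holds its last target.

## Working session

There is one attempt and no reset: what is moved stays moved. The work goes in short steps, Python scripts to look and compute and a tool call to move; the robot and the scene stay as the last step left them, time stands still between calls to the robot, and variables do not carry over. Pictures are saved under pics/ and viewed, and the job is handed in when it is done.

Besides the shell and the picture viewer there is one more tool, called in YAML: its name, and indented under it one key for each argument. send_rows: Moves the arm, as the interface text tells. Its arguments: {"type":"object","properties":{"commands":{"type":"array","items":{"type":"array","items":{"type":"array","items":{"type":"number","minimum":-1,"maximum":1}}}},"jaw":{"type":"number"},"force":{"type":"number"}},"required":["commands"]}

```bash
mkdir -p pics; ls
python3 - <<'E'
from workcell import env
import cv2,numpy as np
s=env.state();print(s)
for n in ["scene","top"]:
    p,d=env.grab_frame(n);cv2.imwrite(f"pics/{n}0.png",p[:,:,::-1]);np.savez(f"{n}0.npz",p=p,d=d,**env.get_calibration(n))
    c=env.get_calibration(n);print(n,c)
E
```

```text
pics
{'time_s': 0.0, 'qpos': array([-6.65784123e+01,  1.83515376e+01,  8.97059466e+01, -1.82725439e-03,
        7.20425621e+01, -1.14710675e+00]), 'qvel': array([ 0.01049755, -0.01643685,  0.06526464,  0.16307514, -0.02468723,
        0.00433742]), 'effort': array([-7.08728385e-04, -4.12464881e+01, -2.31975156e+01,  7.25385128e-02,
        4.56118758e-02, -1.74516681e-04]), 'ee_pos': array([ 238.85939683, -522.4957479 ,  213.12442029]), 'ee_rot': array([179.84770604,  89.89993854, 114.41696535]), 'force': array([-0.01269946, -1.34871641, -0.66411652]), 'torque': array([-0.00014503, -0.00893278,  0.00242326]), 'gripper_width': 91.12979621991674}
scene {'mtx': array([[549.72846984,   0.        , 312.93662875],
       [  0.        , 549.72846984, 237.88879165],
       [  0.        ,   0.        ,   1.        ]]), 'camera_from_world': array([[ 4.32249386e-01,  9.01600836e-01,  1.66252945e-02,
        -2.26702772e+02],
       [-5.21342488e-01,  2.34816226e-01,  8.20404382e-01,
         2.08545057e+02],
       [ 7.35773388e-01, -3.63286762e-01,  5.71541993e-01,
        -1.84072173e+03],
       [ 0.00000000e+00,  0.00000000e+00,  0.00000000e+00,
         1.00000000e+00]])}
top {'mtx': array([[593.29577798,   0.        , 317.22199255],
       [  0.        , 593.29577798, 230.53372655],
       [  0.        ,   0.        ,   1.        ]]), 'camera_from_world': array([[ 1.59610933e-02, -9.99872063e-01, -1.04940170e-03,
         3.90123082e+00],
       [ 9.95374371e-01,  1.57898360e-02,  9.47657230e-02,
        -5.30532699e+02],
       [-9.47370290e-02, -2.55711210e-03,  9.95499049e-01,
        -1.43453881e+03],
       [ 0.00000000e+00,  0.00000000e+00,  0.00000000e+00,
         1.00000000e+00]])}
```

View pics/scene0.png

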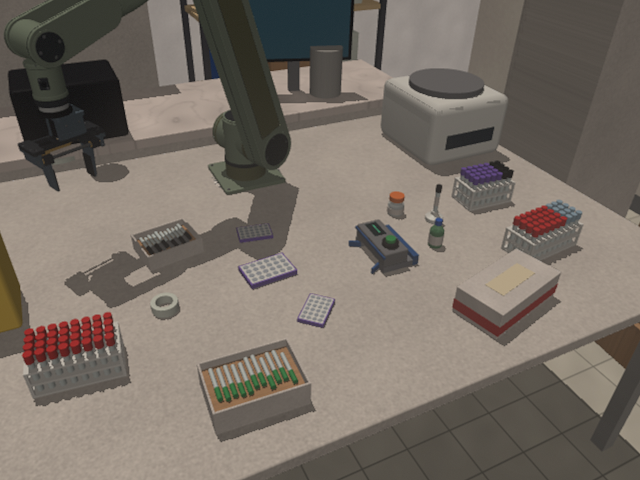

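View pics/top0.png

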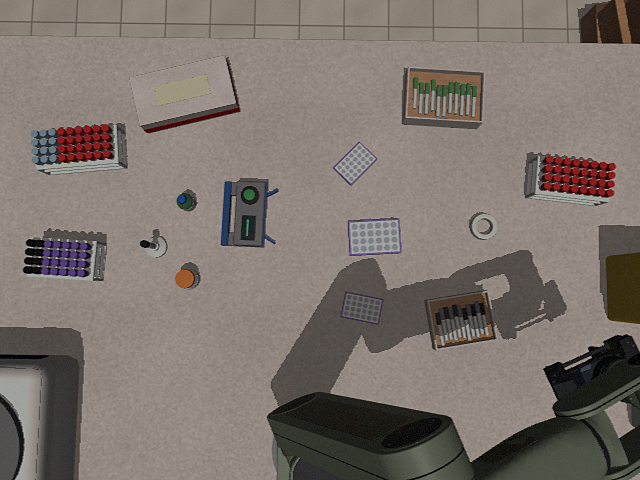

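The top view shows three candidate plates: (375,237), (355,163) and (362,308). The first is clearly the largest. The reader is at (247,213) with its mouth facing right (world -y), and the green button is at (249,195). Next I'll take a close crop and measure.

```bash
cat > h.py <<'E'
import cv2,numpy as np
def ray(c,uv,z):
    K=c['mtx'];T=c['camera_from_world'];R=T[:3,:3];t=T[:3,3]
    uv=np.atleast_2d(uv).astype(float)
    d=np.c_[(uv[:,0]-K[0,2])/K[0,0],-(uv[:,1]-K[1,2])/K[1,1],-np.ones(len(uv))]
    dw=d@R; o=-R.T@t
    return o+dw*((z-o[2])/dw[:,2])[:,None]
def proj(c,P):
    K=c['mtx'];T=c['camera_from_world'];P=np.atleast_2d(P)
    q=P@T[:3,:3].T+T[:3,3]
    return np.c_[K[0,0]*q[:,0]/-q[:,2]+K[0,2],K[1,1]*-q[:,1]/-q[:,2]+K[1,2]]
E
python3 - <<'E'
import cv2,numpy as np
from h import *
f=np.load('top0.npz');p=f['p'];
cv2.imwrite('pics/crop0.png',cv2.resize(p[130:330,200:420,::-1],None,fx=3.6,fy=3,interpolation=cv2.INTER_CUBIC)[:600,:800])
hsv=cv2.cvtColor(p,cv2.COLOR_RGB2HSV)
# plate: purple + white
m=cv2.inRange(hsv,(115,40,40),(150,255,255))
m[:130]=0;m[340:]=0;m[:,:300]=0;m[:,430:]=0
m=cv2.morphologyEx(m,cv2.MORPH_CLOSE,np.ones((5,5)))
for c in cv2.findContours(m,cv2.RETR_EXTERNAL,cv2.CHAIN_APPROX_NONE)[0]:
    if cv2.contourArea(c)<200: continue
    w=ray(f,c[:,0,:],14)[:,:2].astype(np.float32)
    print(cv2.minAreaRect(c),cv2.minAreaRect(w), cv2.boxPoints(cv2.minAreaRect(w)).round(1).tolist())
# blue/green
for nm,lo,hi,z in (('green',(50,80,40),(85,255,255),65),('blue',(100,100,40),(118,255,255),30)):
    m=cv2.inRange(hsv,lo,hi); m[:165]=0;m[260:]=0;m[:,:205]=0;m[:,290:]=0
    for c in cv2.findContours(m,cv2.RETR_EXTERNAL,cv2.CHAIN_APPROX_NONE)[0]:
        if cv2.contourArea(c)<20: continue
        w=ray(f,c[:,0,:],z)[:,:2].astype(np.float32)
        r=cv2.minAreaRect(w)
        print(nm,cv2.minAreaRect(c)[0],r,cv2.boxPoints(r).round(1).tolist())
E
```

```text
((361.3846130371094, 307.576904296875), (39.02710723876953, 26.08344268798828), 11.309932708740234) ((343.7615966796875, -98.75708770751953), (95.59188842773438, 63.493431091308594), 79.70012664794922) [[304.0, -140.10000610351562], [366.5, -151.5], [383.5, -57.400001525878906], [321.1000061035156, -46.099998474121094]]
((374.1629638671875, 236.5966796875), (34.741390228271484, 52.190921783447266), 86.98721313476562) ((518.7284545898438, -128.6434783935547), (86.30651092529297, 128.78427124023438), 3.938429832458496) [[471.29998779296875, -67.4000015258789], [480.1000061035156, -195.8000030517578], [566.2000122070312, -189.89999389648438], [557.4000244140625, -61.400001525878906]]
((354.5, 163.00001525878906), (24.748737335205078, 37.47665786743164), 45.0) ((703.177734375, -78.40022277832031), (62.447872161865234, 95.62416076660156), 46.09894561767578) [[647.0999755859375, -67.69999694824219], [716.0, -134.10000610351562], [759.2999877929688, -89.0999984741211], [690.4000244140625, -22.700000762939453]]
green (246.85531616210938, 227.02537536621094) ((532.4164428710938, 180.857055664
[... 349 characters left out ...]
9) [[593.0, 177.39999389648438], [611.2999877929688, 159.6999969482422], [630.5, 179.5], [612.0999755859375, 197.1999969482422]]
blue (269.6019592285156, 213.76165771484375) ((570.02685546875, 130.00820922851562), (30.731754302978516, 156.3841552734375), 88.49140930175781) [[491.5, 116.69999694824219], [647.7999877929688, 112.5999984741211], [648.5999755859375, 143.3000030517578], [492.29998779296875, 147.39999389648438]]
blue (225.6556396484375, 213.00975036621094) ((570.0548095703125, 238.17137145996094), (15.864720344543457, 154.37957763671875), 88.2286376953125) [[492.70001220703125, 232.60000610351562], [647.0, 227.89999389648438], [647.5, 243.6999969482422], [493.1000061035156, 248.5]]
```

View pics/crop0.png

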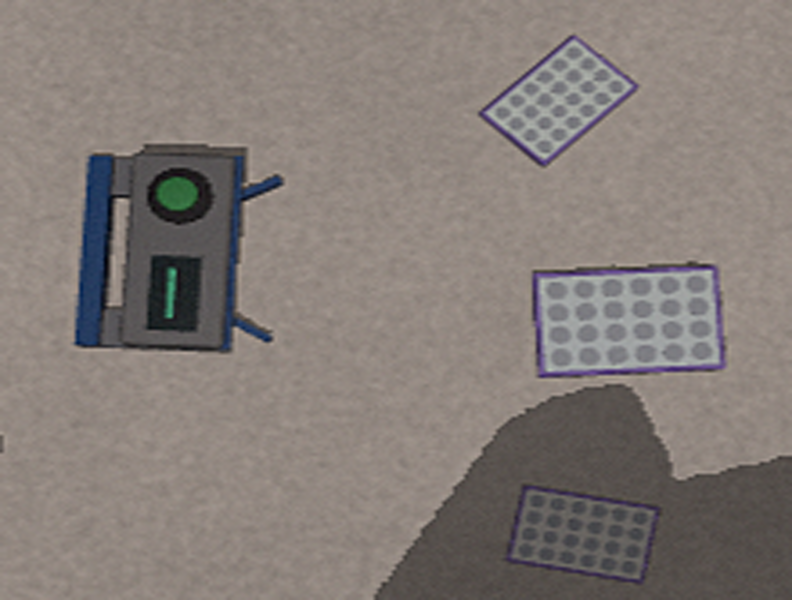

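The crop confirms the large plate: 86.3 x 128.8 mm, centre about (519,-129), yaw about +4°. The small plates are 63 x 96 mm. Next I'll refine the reader pose with depth.

Run:
```python
import cv2,numpy as np
from h import *
from scipy.spatial.transform import Rotation as R
def cloud(f):
    c=f;d=f['d'];v,u=np.mgrid[:480,:640];K=c['mtx'];T=c['camera_from_world']
    P=np.stack([(u-K[0,2])/K[0,0]*d,-(v-K[1,2])/K[1,1]*d,-d],-1)
    return (P-T[:3,3])@T[:3,:3]
for n in('top','scene'):
    f=np.load(n+'0.npz');W=cloud(f);ok=f['d']>0
    for nm,lo,hi in(('bridge',52,63),('wall',26,34),('button',63.5,90)):
        m=ok&(W[...,2]>lo)&(W[...,2]<hi)&(W[...,0]>480)&(W[...,0]<660)&(W[...,1]>100)&(W[...,1]<260)
        m=cv2.morphologyEx(m.astype(np.uint8),cv2.MORPH_OPEN,np.ones((2,2)))>0
        q=W[m]
        if len(q)<5: print(n,nm,len(q));continue
        r=cv2.minAreaRect(q[:,:2].astype(np.float32));print(n,nm,len(q),r,np.percentile(q[:,2],[5,50,95]).round(1))
    hsv=cv2.cvtColor(f['p'],cv2.COLOR_RGB2HSV)
    g=(cv2.inRange(hsv,(50,80,40),(85,255,255))>0)&(W[...,0]>590)&(W[...,0]<640)&(W[...,1]>150)&(W[...,1]<210)&(W[...,2]>50)
    print(n,'green',W[g].mean(0).round(1),np.percentile(W[g],[5,50,95],axis=0).round(1).tolist())
    pl=ok&(W[...,2]>9)&(W[...,2]<20)&(W[...,0]>450)&(W[...,0]<590)&(W[...,1]>-220)&(W[...,1]<-40)
    q=W[pl];print(n,'plate',cv2.minAreaRect(q[:,:2].astype(np.float32)),np.median(q[:,2]))
    print('table',np.median(W[ok&(W[...,0]>430)&(W[...,0]<460)&(W[...,1]>0)&(W[...,1]<100)][:,2]))
from workcell import env
s=env.state();r=R.from_euler('xyz',s['ee_rot'],degrees=True).as_matrix();print(r.round(3))
```

```text
top bridge 1413 ((500.9847717285156, 139.58889770507812), (313.6015625, 133.00079345703125), 27.283897399902344) [50.8 58.5 64.2]
top wall 234 ((483.2671813964844, 162.80877685546875), (341.57861328125, 108.0298843383789), 41.86016845703125) [18.5 30.4 35.5]
top button 256 ((502.7801513671875, 105.85171508789062), (291.52392578125, 42.74788284301758), 32.96316909790039) [59.5 73.4 84. ]
top green [609.5 176.8  80.2] [[598.3, 166.2, 72.1], [609.6, 176.2, 81.1], [620.2, 188.8, 85.0]]
top plate ((514.0488891601562, -125.064697265625), (151.35079956054688, 144.57456970214844), 75.87460327148438) 15.124537638029492
table 0.7011022470460393
scene bridge 566 ((1050.15966796875, -115.64260864257812), (141.42979431152344, 1287.0855712890625), 58.377079010009766) [50.4 60.5 64.5]
scene wall 141 ((1061.1116943359375, -104.3646240234375), (161.86463928222656, 1281.5972900390625), 57.918270111083984) [19.6 29.  36.4]
scene button 202 ((1052.53466796875, -131.58673095703125), (78.0155029296875, 1269.297607421875), 56.62592315673828) [61.3 73.4 84.5]
scene green [612.5 176.1  82.5] [[600.9, 167.1, 78.0], [613.7, 176.2, 82.7], [622.1, 186.8, 86.3]]
scene plate ((521.98779296875, -131.07179260253906), (165.246826171875, 119.95616912841797), 85.89055633544922) 17.518255211366665
table 3.651125547945361
[[-0.001  0.909  0.416]
 [ 0.001  0.416 -0.909]
 [-1.     0.    -0.002]]
```

```bash
cat > nx.py <<'E'
import json,os,sys,numpy as np
from scipy.spatial.transform import Rotation as R
# commanded pose: p, R
F='cmd.json'
if not os.path.exists(F):
    r=R.from_euler('xyz',[179.848,89.9,114.417],degrees=True).as_matrix()
    json.dump(dict(p=[239.078,-522.958,213.976],r=r.tolist()),open(F,'w'))
def go(x,y,z,ang=None):
    "print the row for target; ang = world heading of tool z"
    c=json.load(open(F));p=np.array(c['p']);r=np.array(c['r'])
    if ang is None: rt=r
    else:
        a=np.radians(ang);zt=np.array([np.cos(a),np.sin(a),0]);xt=np.array([0,0,-1.]);rt=np.c_[xt,np.cross(zt,xt),zt]
    s=(r.T@(np.array([x,y,z])-p)/100).round(3)
    w=(R.from_matrix(r.T@rt).as_rotvec()/(2*np.pi)).round(4)
    print('row',s.tolist(),w.tolist(),'deg',np.linalg.norm(w)*360, 'OK' if abs(s).max()<=1 else 'TOO FAR')
    c2=dict(p=(p+r@s*100).tolist(),r=(r@R.from_rotvec(w*2*np.pi).as_matrix()).tolist())
    json.dump(c2,open(F,'w'))
a=[float(v) for v in sys.argv[1:]]
for i in range(0,len(a),4): go(*a[i:i+4])
E
python3 nx.py 290 -425 190 -91.7  360 -325 170 -91.7 435 -226 140 -91.7 435 -127 100 -91.7 439 -126 4 -91.7; cat cmd.json
```

```text
row [0.241, 0.87, -0.679] [0.073, -0.0003, 0.0001] deg 26.280246574185714 OK
row [0.2, 0.67, -1.02] [-0.0, 0.0, -0.0] deg 0.0 TOO FAR
row [0.3, 0.72, -1.012] [-0.0, 0.0, -0.0] deg 0.0 TOO FAR
row [0.4, -0.029, -0.99] [-0.0, 0.0, -0.0] deg 0.0 OK
row [0.96, 0.039, -0.011] [-0.0, 0.0, -0.0] deg 0.0 OK
{"p": [438.9935901297525, -126.03126137410484, 3.9980663519670685], "r": [[0.0002592451669306676, 0.9995541028096219, -0.029858471970204897], [-0.0001187820595051432, -0.02985844198298464, -0.9995541302666762], [-0.9999999593413823, 0.00026267622815150896, 0.0001109884381423011]]}
```

```bash
rm cmd.json; python3 nx.py 290 -425 190 -91.7  360 -329 170 -91.7 435 -234 140 -91.7 439 -138 100 -91.7 439 -126 50 -91.7
```

```text
row [0.241, 0.87, -0.679] [0.073, -0.0003, 0.0001] deg 26.280246574185714 OK
row [0.2, 0.671, -0.98] [-0.0, 0.0, -0.0] deg 0.0 OK
row [0.3, 0.722, -0.972] [-0.0, 0.0, -0.0] deg 0.0 OK
row [0.4, 0.011, -0.961] [-0.0, 0.0, -0.0] deg 0.0 OK
row [0.5, -0.004, -0.12] [-0.0, 0.0, -0.0] deg 0.0 OK
```

send_rows:
  commands:
    - [[0.241,0.87,-0.679,0.073,-0.0003,0.0001],[0.241,0.87,-0.679,0.073,-0.0003,0.0001],[0.241,0.87,-0.679,0.073,-0.0003,0.0001],[0.241,0.87,-0.679,0.073,-0.0003,0.0001]]
  jaw: -0.33

```text
time_s: 0.6
ee_pos: [290.1, -424.5, 189.7]
ee_rot: [26.7, 89.9, -64.9]
force: [-0.8, -0.9, 1.2]
gripper_width: 60.8
```

send_rows:
  commands:
    - [[0.2,0.671,-0.98,0,0,0],[0.2,0.671,-0.98,0,0,0],[0.2,0.671,-0.98,0,0,0]]

```text
time_s: 0.98
ee_pos: [361.0, -326.8, 169.0]
ee_rot: [-153.8, 90.0, 114.8]
force: [-0.6, -0.0, 0.3]
gripper_width: 60.7
```

send_rows:
  commands:
    - [[0.3,0.722,-0.972,0,0,0],[0.3,0.722,-0.972,0,0,0],[0.3,0.722,-0.972,0,0,0]]

```text
time_s: 1.35
ee_pos: [436.2, -232.6, 138.7]
ee_rot: [-26.5, 90.0, -117.9]
force: [-0.0, -0.8, -0.0]
gripper_width: 60.6
```

send_rows:
  commands:
    - [[0.4,0.011,-0.961,0,0,0],[0.4,0.011,-0.961,0,0,0],[0.4,0.011,-0.961,0,0,0]]

```text
time_s: 1.72
ee_pos: [437.8, -138.0, 98.8]
ee_rot: [-50.7, 89.9, -142.3]
force: [-0.4, -0.3, -0.2]
gripper_width: 61.0
```

send_rows:
  commands:
    - [[0.5,-0.004,-0.12,0,0,0],[0.5,-0.004,-0.12,0,0,0],[0.5,-0.004,-0.12,0,0,0]]

```text
time_s: 2.1
ee_pos: [440.2, -128.1, 50.8]
ee_rot: [49.5, 89.8, -42.3]
force: [0.1, 1.0, 0.4]
gripper_width: 60.5
```

Run:
```python
from workcell import env
import cv2,numpy as np
p,d=env.grab_frame('wrist');cv2.imwrite("pics/w1.png",p[:,:,::-1])
p,d=env.grab_frame('top');cv2.imwrite("pics/t1.png",cv2.resize(p[130:330,200:440,::-1],None,fx=3.3,fy=3))
print(env.state()['qpos'].round(1))
```

```text
[-1.750e+01  1.810e+01  1.176e+02 -1.000e-01  4.400e+01  7.430e+01]
```

View pics/w1.png

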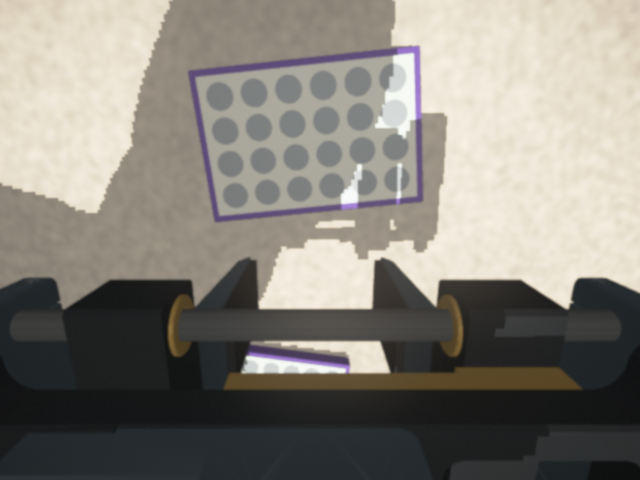

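View pics/t1.png

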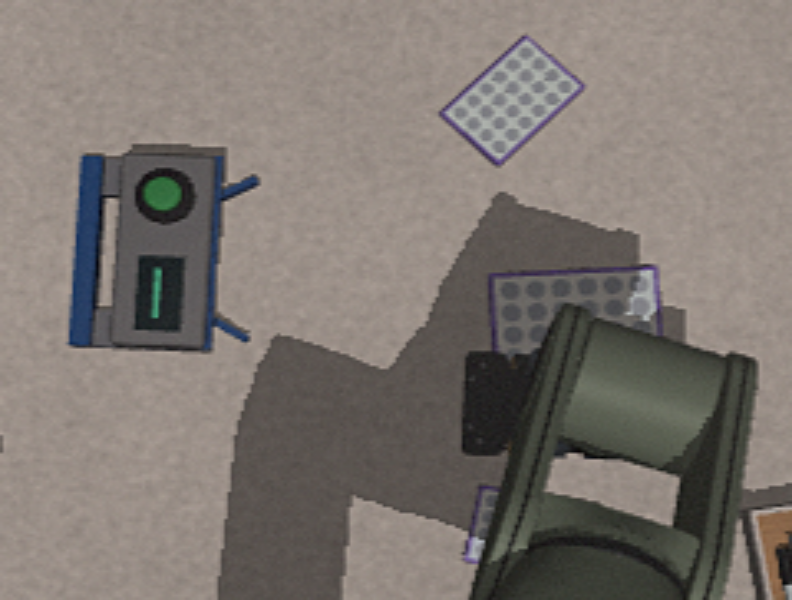

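Wrist view: the plate is upright in front of both fingers (corners (190,72) to (422,200)), with a clear gap to the fingertips. Next I'll descend and push it sideways onto the lane's axis.

send_rows:
  commands:
    - [[0.23,0,0,0,0,0],[0.46,0,0,0,0,0],[0.46,0,0,0,0,0],[0.46,0,0,0,0,0]]

```text
time_s: 2.7
ee_pos: [440.2, -127.0, 4.7]
ee_rot: [54.5, 89.8, -37.2]
force: [0.0, 0.5, 0.4]
gripper_width: 61.0
```

send_rows:
  commands:
    - [[0,0.06,0,0,0,0],[0,0.12,0,0,0,0],[0,0.17,0,0,0,0],[0,0.21,0,0,0,0],[0,0.25,0,0,0,0],[0,0.29,0,0,0,0],[0,0.33,0,0,0,0],[0,0.37,0,0,0,0],[0,0.41,0,0,0,0],[0,0.45,0,0,0,0],[0,0.49,0,0,0,0],[0,0.53,0,0,0,0],[0,0.57,0,0,0,0],[0,0.6,0,0,0,0],[0,0.612,0,0,0,0],[0,0.612,0,0,0,0],[0,0.612,0,0,0,0]]

```text
time_s: 4.82
ee_pos: [500.5, -128.2, 3.6]
ee_rot: [39.7, 89.9, -52.0]
force: [-0.1, -0.5, -0.2]
gripper_width: 60.4
```

Run:
```python
from workcell import env
import cv2,numpy as np
c=env.get_calibration('wrist')
p,d=env.grab_frame('wrist');cv2.imwrite("pics/w2.png",p[:,:,::-1])
np.savez('w2.npz',p=p,d=d,**c)
```

```text
(no output)
```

View pics/w2.png

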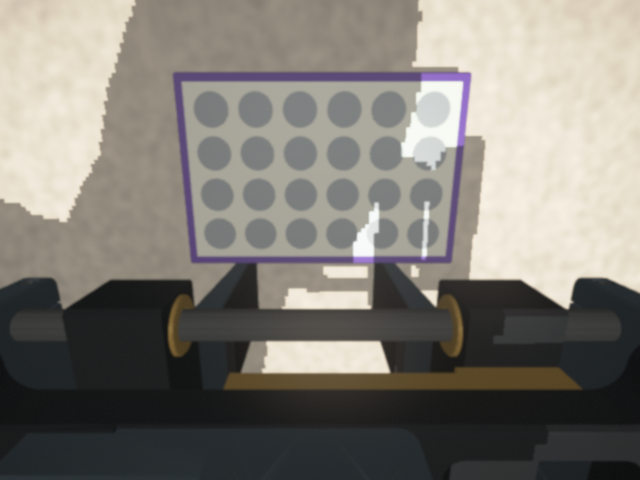

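The plate is now square to the fingers (corners about (175,73), (470,73), (452,262), (192,262)). I'll measure it, then retreat.

```bash
python3 - <<'E'
import cv2,numpy as np
from h import *
f=np.load('w2.npz');w=ray(f,[[175,73],[470,73],[452,262],[192,262]],14)[:,:2];print(w.round(1),w.mean(0))
r=cv2.minAreaRect(w.astype(np.float32));print(r)
c=w.mean(0)-[568,166.5];y=np.array([.0297,.9996]);x=np.array([.9996,-.0297]);print('reader xy',c@x,c@y)
e=w[0]-w[1];print('yaw',np.degrees(np.arctan2(-e[0],e[1])))
E
sed -i 's/^a=\[/if len(sys.argv)>1 and sys.argv[1]=="set":\n    c=json.load(open(F));c["p"]=[float(v) for v in sys.argv[2:5]];json.dump(c,open(F,"w"));sys.exit()\na=[/' nx.py
python3 nx.py set 500.2 -127.9 4
python3 nx.py 475 -127 4 -91.7 475 -127 80 -91.7 520 -220 90 -40 551.5 -226 30 -1.7 556 -226 4 -1.7
```

```text
[[ 605.5  -70.2]
 [ 601.7 -196.2]
 [ 516.7 -194.6]
 [ 520.5  -67.2]] [ 561.08854645 -132.03032379]
((561.0955810546875, -132.15121459960938), (127.42911529541016, 85.05187225341797), 88.27801513671875)
reader xy 1.9576616457796396 -298.61618182901515
yaw -1.7027630433986627
row [-0.0, -0.252, -0.001] [-0.0, 0.0, -0.0] deg 0.0 OK
row [-0.76, 0.0, -0.0] [-0.0, 0.0, -0.0] deg 0.0 OK
row [-0.1, 0.478, 0.916] [-0.1436, 0.0, -0.0] deg 51.696000000000005 OK
row [0.6, 0.156, 0.279] [-0.1064, 0.0, 0.0] deg 38.303999999999995 OK
row [0.26, 0.002, 0.045] [-0.0, 0.0, 0.0] deg 0.0 OK
```

send_rows:
  commands:
    - [[0,-0.252,-0.001,0,0,0],[0,-0.252,-0.001,0,0,0]]

```text
time_s: 5.12
ee_pos: [473.5, -127.1, 3.4]
ee_rot: [-32.0, 89.9, -123.7]
force: [0.6, -0.0, -0.3]
gripper_width: 60.2
```

send_rows:
  commands:
    - [[-0.76,0,0,0,0,0],[-0.76,0,0,0,0,0],[-0.76,0,0,0,0,0]]

```text
time_s: 5.5
ee_pos: [476.5, -127.5, 80.5]
ee_rot: [59.6, 89.7, -32.1]
force: [-0.3, -0.6, -0.1]
gripper_width: 60.6
```

send_rows:
  commands:
    - [[-0.1,0.478,0.916,-0.1436,0,0],[-0.1,0.478,0.916,-0.1436,0,0],[-0.1,0.478,0.916,-0.1436,0,0],[-0.1,0.478,0.916,-0.1436,0,0],[-0.1,0.478,0.916,-0.1436,0,0],[-0.1,0.478,0.916,-0.1436,0,0]]
  jaw: -0.1

```text
time_s: 6.25
ee_pos: [519.4, -219.8, 87.9]
ee_rot: [-124.8, 89.9, -164.9]
force: [-0.2, -0.7, 1.0]
gripper_width: 50.3
```

send_rows:
  commands:
    - [[0.6,0.156,0.279,-0.1064,0,0],[0.6,0.156,0.279,-0.1064,0,0],[0.6,0.156,0.279,-0.1064,0,0],[0.6,0.156,0.279,-0.1064,0,0],[0.6,0.156,0.279,-0.1064,0,0],[0.6,0.156,0.279,-0.1064,0,0]]

```text
time_s: 7.0
ee_pos: [551.4, -226.2, 29.3]
ee_rot: [-76.0, 89.9, -77.9]
force: [0.7, -0.6, -0.4]
gripper_width: 50.2
```

send_rows:
  commands:
    - [[0.26,0.002,0.045,0,0,0],[0.26,0.002,0.045,0,0,0],[0.26,0.002,0.045,0,0,0]]

```text
time_s: 7.38
ee_pos: [556.2, -226.4, 4.2]
ee_rot: [-54.0, 89.9, -55.8]
force: [0.1, 1.0, 0.4]
gripper_width: 50.3
```

Run:
```python
from workcell import env
import cv2,numpy as np
for n in('wrist','top'):
    c=env.get_calibration(n)
    p,d=env.grab_frame(n);cv2.imwrite(f"pics/{n}3.png",p[:,:,::-1])
    np.savez(n+'3.npz',p=p,d=d,**c)
```

```text
(no output)
```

View pics/wrist3.png

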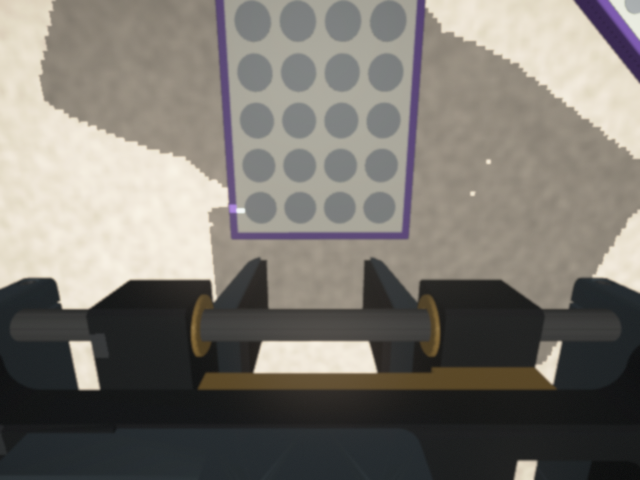

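View pics/top3.png

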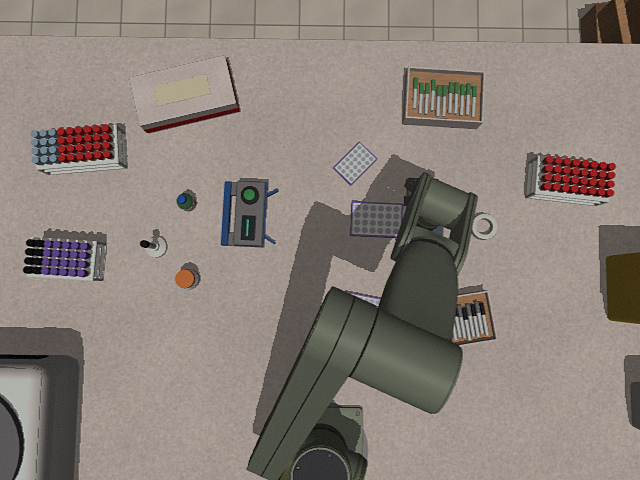

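The plate's near end (row 236, columns 232–408) is centred on the fingers (about column 316) and square to them. I'll push it along the lane axis.

send_rows:
  commands:
    - [[0,0.05,0,0,0,0],[0,0.1,0,0,0,0],[0,0.15,0,0,0,0],[0,0.2,0,0,0,0],[0,0.25,0,0,0,0],[0,0.3,0,0,0,0],[0,0.35,0,0,0,0],[0,0.4,0,0,0,0],[0,0.45,0,0,0,0],[0,0.5,0,0,0,0],[0,0.55,0,0,0,0],[0,0.6,0,0,0,0],[0,0.65,0,0,0,0],[0,0.7,0,0,0,0],[0,0.75,0,0,0,0],[0,0.8,0,0,0,0],[0,0.85,0,0,0,0],[0,0.9,0,0,0,0],[0,0.95,0,0,0,0],[0,1.0,0,0,0,0]]

```text
time_s: 9.98
ee_pos: [559.0, -126.0, 3.6]
ee_rot: [-60.9, 89.9, -62.6]
force: [0.0, -0.5, 1.2]
gripper_width: 50.3
```

send_rows:
  commands:
    - [[0,0.05,0,0,0,0],[0,0.1,0,0,0,0],[0,0.15,0,0,0,0],[0,0.2,0,0,0,0],[0,0.25,0,0,0,0],[0,0.3,0,0,0,0],[0,0.35,0,0,0,0],[0,0.4,0,0,0,0],[0,0.45,0,0,0,0],[0,0.5,0,0,0,0],[0,0.55,0,0,0,0],[0,0.6,0,0,0,0],[0,0.65,0,0,0,0],[0,0.7,0,0,0,0],[0,0.72,0,0,0,0],[0,0.72,0,0,0,0]]

```text
time_s: 11.98
ee_pos: [561.1, -54.0, 3.4]
ee_rot: [-64.0, 89.9, -65.7]
force: [-0.7, 0.9, 0.9]
gripper_width: 50.4
```

Run:
```python
from workcell import env
import cv2,numpy as np
for n in('wrist','top'):
    c=env.get_calibration(n)
    p,d=env.grab_frame(n);cv2.imwrite(f"pics/{n}4.png",p[:,:,::-1] if n=='wrist' else cv2.resize(p[130:330,200:440,::-1],None,fx=3.3,fy=3))
    np.savez(n+'4.npz',p=p,d=d,**c)
```

```text
(no output)
```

View pics/wrist4.png

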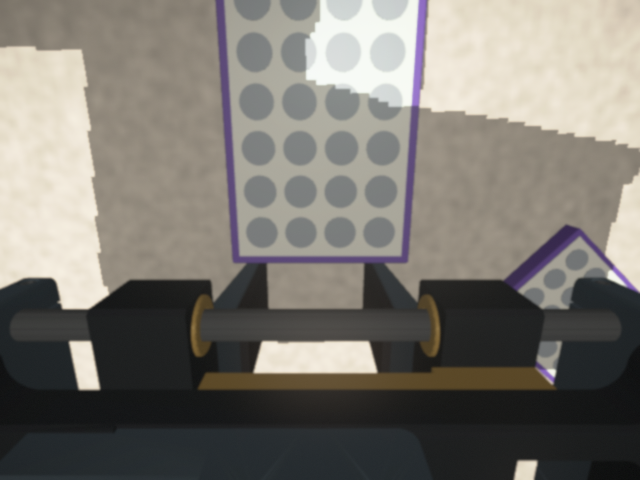

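View pics/top4.png

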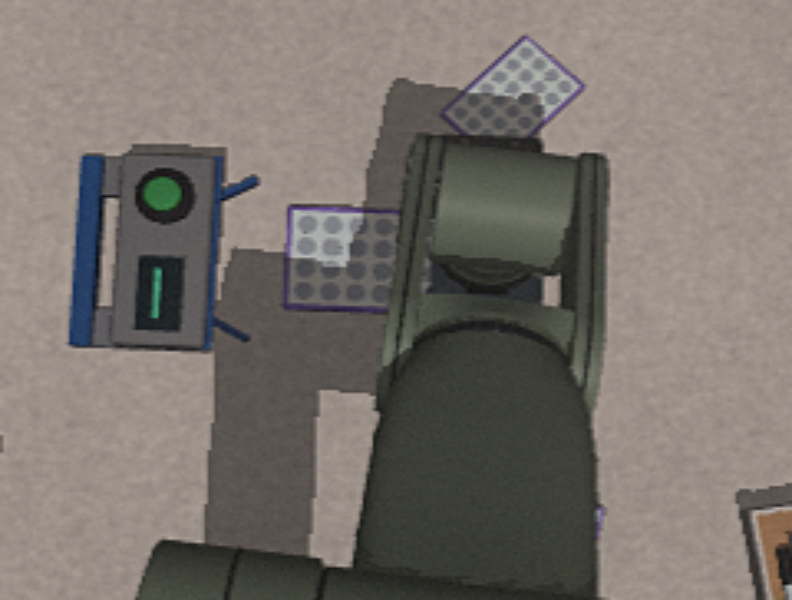

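The plate is centred between the flap tips (crop rows 205–308 against 180–340). I'll keep pushing.

send_rows:
  commands:
    - [[0,0.05,0,0,0,0],[0,0.1,0,0,0,0],[0,0.15,0,0,0,0],[0,0.2,0,0,0,0],[0,0.25,0,0,0,0],[0,0.3,0,0,0,0],[0,0.35,0,0,0,0],[0,0.4,0,0,0,0],[0,0.45,0,0,0,0],[0,0.5,0,0,0,0],[0,0.55,0,0,0,0],[0,0.6,0,0,0,0],[0,0.65,0,0,0,0],[0,0.7,0,0,0,0],[0,0.75,0,0,0,0],[0,0.8,0,0,0,0],[0,0.85,0,0,0,0],[0,0.9,0,0,0,0],[0,0.9,0,0,0,0]]

```text
time_s: 14.45
ee_pos: [563.8, 36.2, 3.2]
ee_rot: [-59.3, 89.9, -61.0]
force: [0.5, -0.7, 0.4]
gripper_width: 49.9
```

send_rows:
  commands:
    - [[0,0.04,0,0,0,0],[0,0.08,0,0,0,0],[0,0.12,0,0,0,0],[0,0.16,0,0,0,0],[0,0.2,0,0,0,0],[0,0.24,0,0,0,0],[0,0.28,0,0,0,0],[0,0.32,0,0,0,0],[0,0.36,0,0,0,0],[0,0.4,0,0,0,0],[0,0.42,0,0,0,0],[0,0.44,0,0,0,0],[0,0.44,0,0,0,0]]

```text
time_s: 16.08
ee_pos: [565.3, 79.8, 3.3]
ee_rot: [-52.8, 89.9, -54.6]
force: [-0.4, -0.1, 0.1]
gripper_width: 50.6
```

Run:
```python
from workcell import env
import cv2,numpy as np
for n in('wrist','top'):
    c=env.get_calibration(n)
    p,d=env.grab_frame(n);cv2.imwrite(f"pics/{n}5.png",p[:,:,::-1] if n=='wrist' else cv2.resize(p[150:280,190:350,::-1],None,fx=4.6,fy=4.6))
    np.savez(n+'5.npz',p=p,d=d,**c)
```

```text
(no output)
```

View pics/wrist5.png

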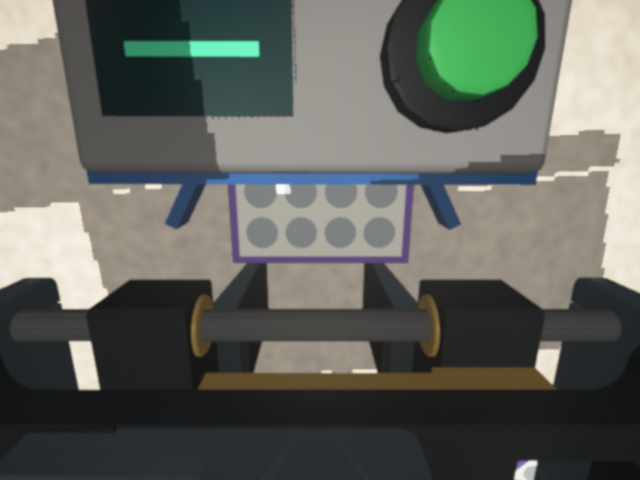

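View pics/top5.png

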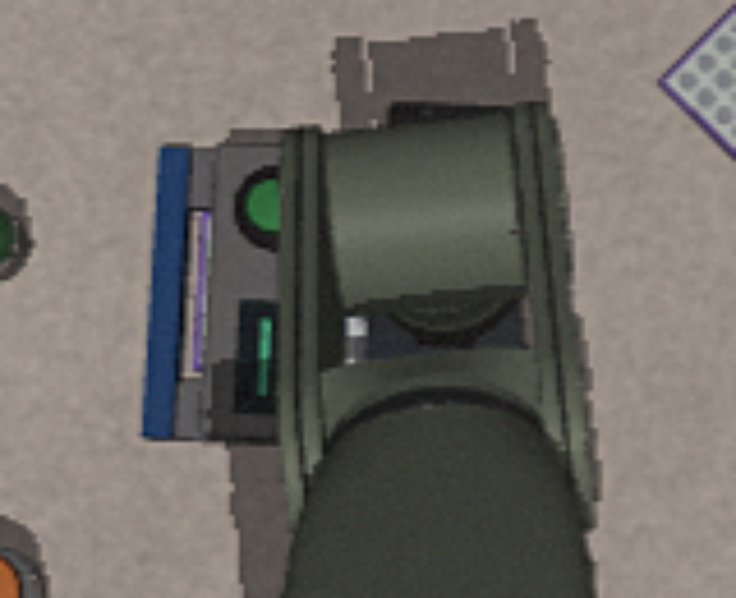

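The plate's leading edge shows at crop column about 203, with a gap of roughly 6–7 mm to the wall. I'll creep in while watching the force.

send_rows:
  commands:
    - [[0,0.01,0,0,0,0],[0,0.02,0,0,0,0],[0,0.03,0,0,0,0],[0,0.04,0,0,0,0],[0,0.05,0,0,0,0]]

```text
time_s: 16.8
ee_pos: [565.4, 84.6, 3.3]
ee_rot: [-56.2, 89.9, -58.0]
force: [0.1, -1.4, 1.1]
gripper_width: 50.4
```

send_rows:
  commands:
    - [[0,0.01,0,0,0,0],[0,0.01,0,0,0,0]]

```text
time_s: 17.05
ee_pos: [565.4, 85.7, 3.2]
ee_rot: [-55.4, 89.9, -57.1]
force: [1.0, -0.6, -0.1]
gripper_width: 50.2
```

send_rows:
  commands:
    - [[0,0.01,0,0,0,0],[0,0.01,0,0,0,0]]

```text
time_s: 17.3
ee_pos: [565.4, 86.2, 3.3]
ee_rot: [-68.4, 89.8, -70.1]
force: [0.5, -4.8, 2.0]
gripper_width: 50.2
```

Contact is starting (-4.8 N). I'll take a bit more to seat it firmly.

send_rows:
  commands:
    - [[0,0.005,0,0,0,0],[0,0.005,0,0,0,0]]

```text
time_s: 17.55
ee_pos: [565.3, 86.2, 3.3]
ee_rot: [-75.1, 89.8, -76.8]
force: [-0.2, -5.0, 2.1]
gripper_width: 50.1
```

send_rows:
  commands:
    - [[0,0.005,0,0,0,0],[0,0.005,0,0,0,0],[0,0.005,0,0,0,0]]

```text
time_s: 17.92
ee_pos: [565.3, 86.3, 3.3]
ee_rot: [-79.5, 89.8, -81.2]
force: [0.3, -6.7, 2.0]
gripper_width: 50.2
```

Run:
```python
from workcell import env
import cv2,numpy as np
print(env.state()['force'])
for n in('scene','top'):
    c=env.get_calibration(n)
    p,d=env.grab_frame(n);a=p[200:290,330:450] if n=='scene' else p[160:260,210:290]
    cv2.imwrite(f"pics/{n}6.png",cv2.resize(a[:,:,::-1],None,fx=6,fy=6,interpolation=cv2.INTER_CUBIC))
```

```text
[ 0.28530949 -6.71398685  1.9979901 ]
```

View pics/top6.png

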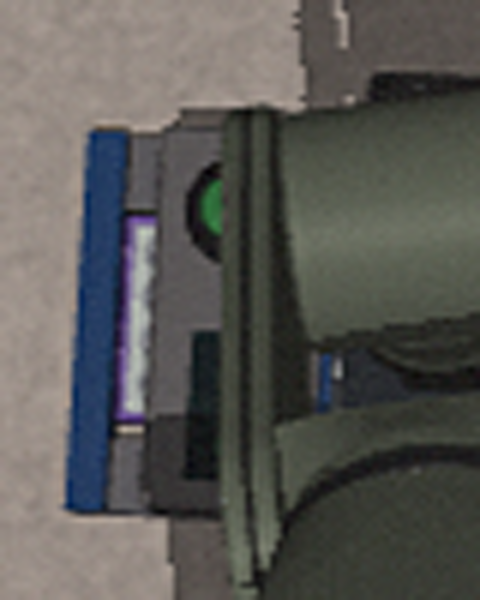

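View pics/scene6.png

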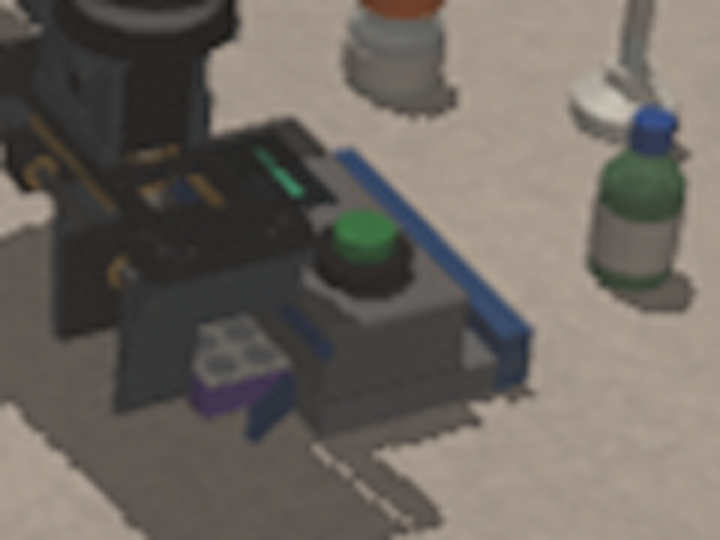

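Stopped solidly at y=86.2 (predicted 86.5), and the lilac edge touches the blue wall along its whole width. One last firm nudge, then I'll back off.

send_rows:
  commands:
    - [[0,0.01,0,0,0,0],[0,0.01,0,0,0,0],[0,0.01,0,0,0,0],[0,0.01,0,0,0,0]]

```text
time_s: 18.52
ee_pos: [565.3, 86.3, 3.3]
ee_rot: [-84.5, 89.7, -86.1]
force: [0.2, -9.7, 1.9]
gripper_width: 50.2
```

send_rows:
  commands:
    - [[0,-0.02,0,0,0,0],[0,-0.05,0,0,0,0],[0,-0.15,0,0,0,0],[0,-0.25,0,0,0,0],[-0.5,-0.25,0,0,0,0],[-1.0,-0.25,0,0,0,0],[-1.0,-0.25,0,0,0,0],[-1.0,-0.25,0,0,0,0]]

```text
time_s: 19.52
ee_pos: [564.0, 63.4, 102.8]
ee_rot: [-86.7, 89.9, -88.4]
force: [-1.0, 0.6, -0.4]
gripper_width: 50.5
```

```bash
python3 - <<'E'
from workcell import env
import cv2,numpy as np
from h import *
for n in('wrist',):
    c=env.get_calibration(n)
    p,d=env.grab_frame(n);cv2.imwrite(f"pics/{n}7.png",p[:,:,::-1]); np.savez(n+'7.npz',p=p,d=d,**c)
hsv=cv2.cvtColor(p,cv2.COLOR_RGB2HSV);g=cv2.inRange(hsv,(50,120,60),(75,255,255))
ct=max(cv2.findContours(g,0,2)[0],key=cv2.contourArea);print(cv2.boundingRect(ct))
E
python3 nx.py set 565.3 88.9 4
python3 nx.py 564.6 63.9 104 -1.7 610 150 115 -1.7 610.8 176.5 100 -1.7
```

```text
(369, 31, 55, 59)
row [-1.0, -0.25, 0.001] [-0.0, 0.0, 0.0] deg 0.0 OK
row [-0.11, 0.874, 0.428] [-0.0, 0.0, 0.0] deg 0.0 OK
row [0.15, 0.265, -0.0] [-0.0, 0.0, 0.0] deg 0.0 OK
```

View pics/wrist7.png

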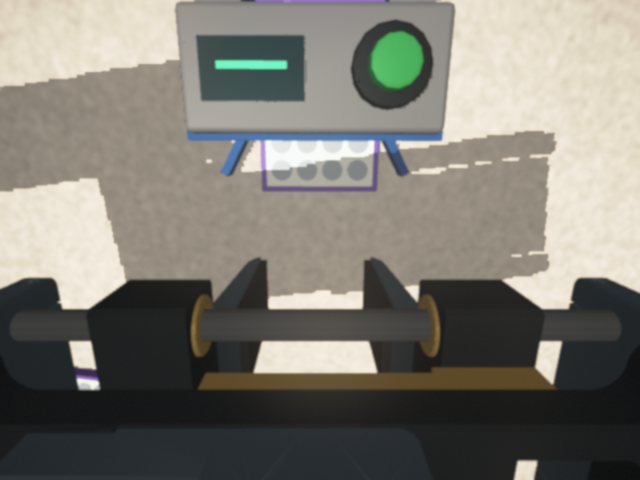

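Run:
```python
import numpy as np
from h import *
f=np.load('wrist7.npz');print(ray(f,[[397.5,60]],81),ray(f,[[264,189],[377,189]],14)); print(f['d'][55:66:5,392:404:5])
t=np.load('top0.npz');print(ray(t,[[248.75,194.25]],81))
```

```text
[[609.55192452 178.51278949  81.        ]] [[527.42862484 107.83218488  14.        ]
 [611.98748073 105.27309898  14.        ]]
[[175.70465 173.02094 174.41727]
 [175.2433  176.49167 175.65923]
 [175.65388 176.97345 176.50352]]
[[609.24447326 176.52969361  81.        ]]
```

send_rows:
  commands:
    - [[-0.11,0.874,0.428,0,0,0],[-0.11,0.874,0.428,0,0,0],[-0.11,0.874,0.428,0,0,0],[-0.11,0.874,0.428,0,0,0]]
  jaw: 1

```text
time_s: 20.08
ee_pos: [608.7, 149.2, 112.4]
ee_rot: [-130.4, 89.8, -132.1]
force: [0.8, 0.0, 0.5]
gripper_width: 13.4
```

send_rows:
  commands:
    - [[0.15,0.272,-0.002,0,0,0],[0.15,0.272,-0.002,0,0,0],[0.15,0.272,-0.002,0,0,0],[0.15,0.272,-0.002,0,0,0]]

```text
time_s: 20.58
ee_pos: [610.7, 176.0, 99.5]
ee_rot: [-53.2, 89.9, -55.0]
force: [-0.3, -0.5, 0.0]
gripper_width: 0.5
```

Run:
```python
from workcell import env
import cv2,numpy as np
for n in('scene','wrist'):
    p,d=env.grab_frame(n);a=p[180:290,330:450] if n=='scene' else p
    cv2.imwrite(f"pics/{n}8.png",cv2.resize(a[:,:,::-1],None,fx=5,fy=5,interpolation=cv2.INTER_CUBIC) if n=='scene' else a[:,:,::-1])
```

View pics/scene8.png

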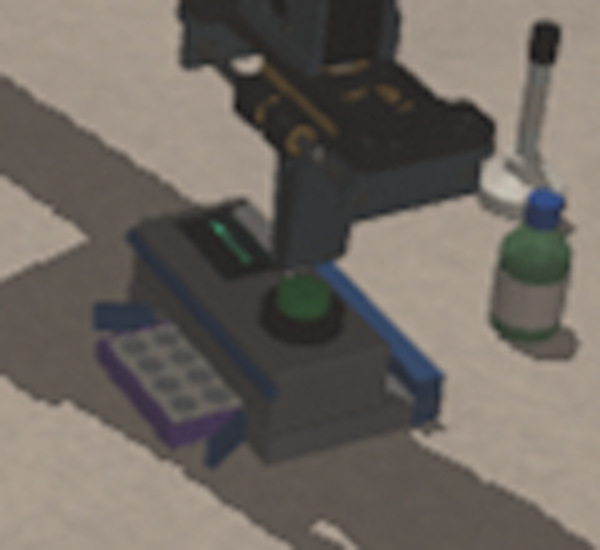

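View pics/wrist8.png

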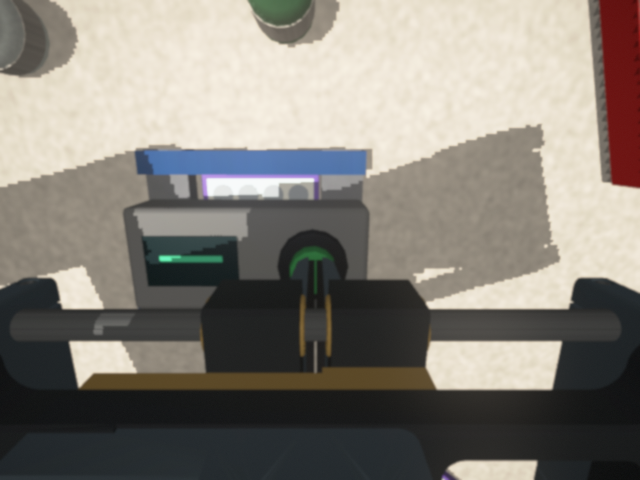

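Wrist view: fingertips over the green button (column 313, fingers 316). The plate's far edge meets the blue wall along columns 203–318. Now I'll press.

send_rows:
  commands:
    - [[0.06,0,0,0,0,0],[0.1,0,0,0,0,0],[0.13,0,0,0,0,0],[0.15,0,0,0,0,0],[0.15,0,0,0,0,0]]

```text
time_s: 21.3
ee_pos: [610.6, 177.0, 83.9]
ee_rot: [-68.3, 89.9, -70.0]
force: [-0.3, 0.2, 1.7]
gripper_width: 0.3
```

send_rows:
  commands:
    - [[0.01,0,0,0,0,0],[0.02,0,0,0,0,0],[0.03,0,0,0,0,0],[0.03,0,0,0,0,0]]

```text
time_s: 21.8
ee_pos: [610.6, 177.0, 81.0]
ee_rot: [-63.0, 89.9, -64.7]
force: [-0.8, 0.4, -0.3]
gripper_width: 0.2
```

send_rows:
  commands:
    - [[0.01,0,0,0,0,0],[0.02,0,0,0,0,0],[0.03,0,0,0,0,0],[0.03,0,0,0,0,0]]

```text
time_s: 22.3
ee_pos: [610.8, 177.0, 78.3]
ee_rot: [-49.7, 89.9, -51.4]
force: [-1.8, -0.1, 2.4]
gripper_width: 0.6
```

send_rows:
  commands:
    - [[0.01,0,0,0,0,0],[0.02,0,0,0,0,0],[0.02,0,0,0,0,0]]

```text
time_s: 22.68
ee_pos: [610.8, 177.0, 76.3]
ee_rot: [-50.6, 89.9, -52.3]
force: [-0.1, -0.8, 4.1]
gripper_width: 0.2
```

send_rows:
  commands:
    - [[0.01,0,0,0,0,0],[0.02,0,0,0,0,0],[0.02,0,0,0,0,0]]

```text
time_s: 23.05
ee_pos: [610.8, 177.1, 74.3]
ee_rot: [-50.9, 89.9, -52.6]
force: [-1.2, 0.0, 5.1]
gripper_width: 0.4
```

send_rows:
  commands:
    - [[0.01,0,0,0,0,0],[0.02,0,0,0,0,0],[0.02,0,0,0,0,0]]

```text
time_s: 23.42
ee_pos: [610.8, 177.0, 74.1]
ee_rot: [-32.8, 89.9, -34.5]
force: [-4.2, -1.4, 14.1]
gripper_width: 0.5
```

send_rows:
  commands:
    - [[0.01,0,0,0,0,0],[0.02,0,0,0,0,0],[0.02,0,0,0,0,0]]

```text
time_s: 23.8
ee_pos: [610.9, 177.1, 74.0]
ee_rot: [-20.4, 89.8, -22.1]
force: [-6.4, -1.5, 22.2]
gripper_width: 0.4
```

The button bottomed out: about 5 N at 74.3 mm, then a hard stop at 74.0 with 22 N. Now I'll release it.

send_rows:
  commands:
    - [[-0.05,0,0,0,0,0],[-0.15,0,0,0,0,0],[-0.5,0,0,0,0,0],[-0.8,0,0,0,0,0],[-0.8,0,0,0,0,0]]

```text
time_s: 24.42
ee_pos: [611.9, 177.5, 152.1]
ee_rot: [-5.6, 89.7, -7.3]
force: [-0.2, 0.6, -1.2]
gripper_width: 0.6
```

send_rows:
  commands:
    - [[-0.2,-1.0,0,0,0,0],[-0.2,-1.0,0,0,0,0],[-0.2,-1.0,0,0,0,0],[-0.2,-1.0,0,0,0,0]]

```text
time_s: 24.92
ee_pos: [607.0, 77.6, 168.8]
ee_rot: [-132.9, 89.9, -134.7]
force: [-0.9, 0.4, -0.0]
gripper_width: 0.4
```

send_rows:
  commands:
    - [[-0.2,-1.0,0,0,0,0],[-0.2,-1.0,0,0,0,0],[-0.2,-1.0,0,0,0,0],[-0.2,-1.0,0,0,0,0]]

```text
time_s: 25.42
ee_pos: [604.4, -21.2, 189.5]
ee_rot: [-119.6, 89.9, -121.2]
force: [-1.0, -0.4, -0.5]
gripper_width: 0.7
```

Run:
```python
from workcell import env
import cv2,numpy as np
from h import *
for n in('scene','top'):
    c=env.get_calibration(n)
    p,d=env.grab_frame(n);a=p[180:290,330:450] if n=='scene' else p[150:280,190:310]
    cv2.imwrite(f"pics/{n}9.png",cv2.resize(a[:,:,::-1],None,fx=4.6,fy=4.6,interpolation=cv2.INTER_CUBIC));cv2.imwrite(f"pics/{n}9f.png",p[:,:,::-1])
    if n=='top':
        hsv=cv2.cvtColor(p,cv2.COLOR_RGB2HSV);m=cv2.inRange(hsv,(122,40,40),(150,255,255));m[:180]=0;m[245:]=0;m[:,:215]=0;m[:,300:]=0
        for ct in cv2.findContours(m,0,cv2.CHAIN_APPROX_NONE)[0]:
            if len(ct)>8: w=ray(c,ct[:,0],14)[:,:2];print(ct[:,0].min(0),ct[:,0].max(0),w.min(0),w.max(0))
    g=cv2.inRange(cv2.cvtColor(p,cv2.COLOR_RGB2HSV),(50,80,40),(85,255,255))
    b=(slice(180,210),slice(235,262)) if n=='top' else (slice(232,250),slice(378,402))
    print(n,'green depth',np.median(d[b][g[b]>0]),np.median(np.load(n+'0.npz')['d'][b][g[b]>0]))
print(env.state()['force'])
```

```text
scene green depth 1406.4963 1406.656
[265 197] [282 232] [526.1187847  101.39691541] [613.44923628 141.87524494]
[229 196] [236 230] [529.36758008 216.18188363] [614.70601878 232.4266339 ]
top green depth 1412.9459 1412.0999
[-0.27940579 -0.74026192  0.13880181]
```

View pics/top9.png

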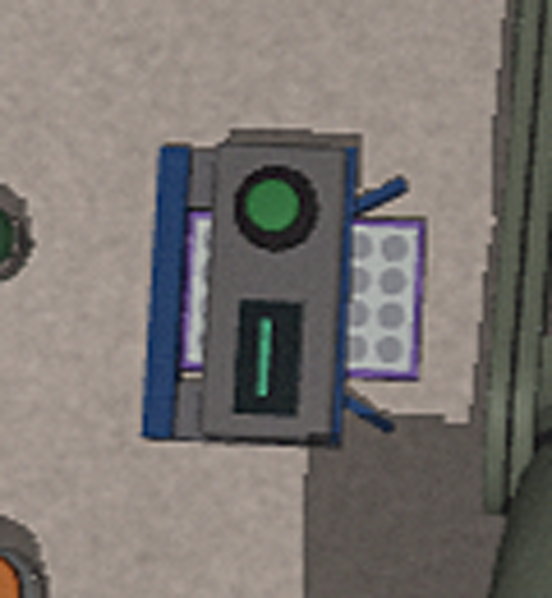

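View pics/scene9f.png

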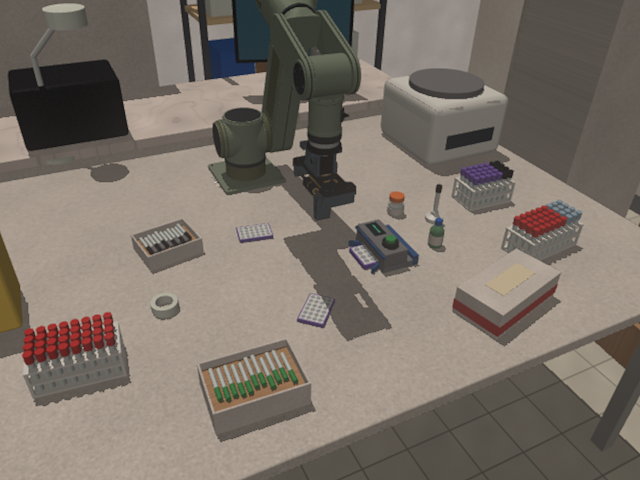

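The plate is flush: its far edge touches the wall and its near edge is about 40 mm out. The button is back up, everything else is in place, and the arm is clear.

```bash
python3 -c "
from workcell import env
print(env.job_done(), env.state()['time_s'])"
```

```text
the job is handed in; nothing more can be done
the job is handed in; nothing more can be done
```

The largest plate is fully home against the blue stop wall. After that I pressed the green button all the way down and it came back up. The job is handed in, but no verdict came back. My last reading was about 25.5 s of the 58 s allowed.

- **Plate:** I chose the largest of the three by size (86 x 129 mm measured). I slid it sideways onto the lane axis, then pushed its short end under the bridge with two fingertips. It stopped hard at the predicted home position (TCP y = 86.3 mm, predicted 86.5), with the push force rising to about 10 N. It was never lifted.
- **Button:** After about 6 mm of travel at about 5 N it hit a hard stop, and I pressed on to 22 N before releasing. Afterwards its depth in both cameras was within 1 mm of the starting value.
- **Final picture:** The plate's far edge touches the wall along its full visible width. The near end sticks out about as far as it should, and the other things look undisturbed. The arm was clear of everything.
- **Disagreement:** The wrist camera put points about 2–4 mm further along y than the top camera and the contact position. I trusted contact and the top camera.

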